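Glue-up of a tea-caddy lid in a sprung jig

TASK

The black lid in the gluing jig is ready for its top: lay the round bamboo disc with the dark cross, cross up, flat into the lid's round recess and let go of it. Then take the jig cover with the wooden batten on top, lay it level on the tips of the two dowel pins about two centimetres off its place, and slide it along, riding on them, until it drops over both pins. Press it down onto the two stop blocks and finish while still holding it pressed there; leave the other things on the bench where they are.

Things in the scene. Friction and masses are not known exactly. Their poses are not given: they have to be found in the camera images.
- jig: Gluing jig, fixed to the bench: a plywood plate 130 (x) by 180 (y) mm, 18 thick; origin at the centre of its underside, z up. On it two aluminium stop blocks, 90 (x) by 36 (y) mm, centred at y = -62 and +62, flat tops 40 mm above the bench, each with a dowel pin. Between them a steel sleeve, 84 mm across, 29 mm high, guides the sprung nest that carries the black lid.
- jig_home (a point): Where the centre of the cover's underside belongs: on the jig's axis, level with the tops of the stop blocks (40 mm above the bench). Axes as the jig's. The cover fits either way round (half a turn about z makes no difference).
- pin_left (a point): Tip of the steel dowel pin on the block at the jig's y = +62 mm (x = 0). Upright, 10 mm thick, 14 mm tall above the block (tip 54 mm above the bench); its upper 5 mm are rounded to a half ball. Polished and waxed: the cover slides on it easily.
- pin_right (a point): Tip of the like pin on the block at the jig's y = -62 mm (x = 0).
- recess (a point): Centre of the floor of the round recess in the black lid (lid 72 mm across), on the jig's axis, 32 mm above the bench with the nest up. The recess is 57 mm across and 5 mm deep (rim 37 mm above the bench). It sinks with the nest.
- nest (a joint): How far the sprung nest with the lid is pressed down, m: 0 at rest (up), 0.006 when the cover lies on the stop blocks with the disc in the recess. The spring pushes up with 9 N at the top of its travel and 14 N pressed 6 mm, more than the cover's weight: let go, the cover lifts again.
- disc_center (a point): Centre (half-way up) of the round bamboo disc with a dark cross on its top face, 54 mm across, 14 mm thick, 24 g; lies flat on the bench with the cross up, z up. In the recess its top stands 9 mm proud of the lid's rim and, nest up, 46 mm above the bench, 6 mm above the stop blocks.
- cover_grip (a point): Centre of the wooden batten (the grip) on top of the jig cover: 24 mm thick (cover's x), 100 mm long (y), 36 mm high, its underside 20 mm and its centre 38 mm above the cover's underside. The cover, a board 100 (x) by 170 (y) mm, 20 mm thick, about 0.3 kg, pale plywood with a dark brown top face, starts flat on the bench.
- cover_under (a point): Centre of the cover's underside, axes as the cover's. Two blind round sockets for the pins open in the underside at x = 0, y = -62 and +62 mm: 13 mm across, 16 mm deep, not seen from above; a brass dot on the top face marks each.
- small_disc: Bystander: plain dark disc, 40 mm across, 14 mm thick, beside the crossed disc; origin under its centre.
- square_blank: Bystander: square bamboo blank, 50 mm, 14 mm thick; origin under its centre.
- tall_caddy: Bystander: standing bamboo tea caddy, 62 mm across, 170 mm tall; origin under its centre.
- caddy: Bystander: standing bamboo tea caddy, 66 mm across, 110 mm tall; origin under its centre.
- open_caddy: Bystander: open bamboo tube without its lid, 66 mm across, 95 mm tall; origin under its centre.
- caliper: Bystander: steel dial caliper lying flat, 220 mm long (its x), 10 mm high at the dial; origin under the middle of its beam.
- gouge: Bystander: carving gouge with a wooden handle, 170 mm long (its x), 18 mm thick; origin under the middle.
Mind the look-alikes: they are no part of the job. Leave any red or turquoise look-alike of the part that bears disc_center alone.

How it is judged:
By the outcome, as a careful person would: the job done as asked, in the order asked, and still so for the second after the job is handed in, while the arm keeps its last pose, push and grip.
It also fails if it takes over 62 s, if anything falls off the work surface, if the arm or the gripper's body presses on something with over 40 N, if the wrist force passes 120 N, or if a joint passes its speed limit or range.

ROBOT

A 6-joint arm with a two-finger parallel gripper is mounted at the origin on the work surface. World frame = base frame: x ahead of the robot, y to its left, z up, the work surface at z = 0. Lengths are in m, angles in degrees, forces in N, time in s.
With the tool pointing down it reaches from about 0.25 to 0.8 m from the base axis. Payload 3.9 kg.
Tool frame: the origin (TCP) lies at the very end of the fingers, on their centre line; the grasp point (between the pads) lies 19 mm behind it; x points along the fingers, y is the direction in which the jaws open and shut, and the axes are right-handed (so a half turn about x gives the same grasp; the last joint's range is limited). The gripper opens to 85 mm and grips with 20 to 120 N. Pads are 22 mm wide; open, the fingers measure 114 mm over their backs; the gripper's body (76 mm by 85 mm) begins 54 mm behind the grasp point. The pads swing forward as they close: fully open they stand 13 mm farther back than shut.
Start: joints at [64.114, 14.897, -7.913, 67.191, 0, 90], TCP at [0.229, 0.472, 0.231] pointing down, gripper open.
Joint ranges: [-159.42, 159.42], [-47.68, 98.78], [-73.54, 78.23], [-108.79, 121.32], [-90, 84.71], [-180, 180]. Speed limits (degrees/s): [147.25, 147.25, 180, 180, 180, 180].

INTERFACE

Orientations are given as [roll, pitch, yaw] about the fixed x, y, z axes, in that order (R = Rz(yaw) Ry(pitch) Rx(roll)).
In Python, from workcell import ctrl gives the robot as it stands. The module is installed in compiled form; this text tells all that it offers.
- The arm moves only by the tool arm_command, never from a script. Its argument "increments" is a list of rows, each a list of 5 numbers: the closure, from 0 (fully open) to 1 (shut), then the shift along the tool's x, y, z each as a share of 3 cm, from -1 to 1, then the turn about the tool's x as a share of 90 degrees, from -1 to 1. In form: [[fingers, tx, ty, tz, turn], ...]. A call has 1 to 8 rows; each row shifts and turns the commanded pose from where the row before left it, along the tool's axes as they then stand; what a row does not reach is not made up. A row lasts 1/10 s, in which the tool goes at most 50 mm and 8.59 degrees, less where a joint would pass 70% of its speed; a pose out of reach is approached as far as the arm can. A call with a number of a shift or a turn outside -1 to 1 is refused whole. A call with a gripper value outside its range is refused whole. The fingers move at their own pace and stop on an object; "newtons" is the grip in N (left out, the last holds). Time passes only in rows, so rows that do not move let the fingers close. It gives the time, the measured TCP pose, the force and the opening at its end, in the units of the state.
- ctrl.sense(): the state, without advancing time (a new reading comes with each control period).
- ctrl.grab_frame(name): name is "scene" or "side" or "wrist"; returns a dict with "frame" (420x560x3 uint8, blue, green, red), "fx", "fy", "cx", "cy" (pixels), "k1" (the pictures are not rectified: a ray, as slopes to the right and down, at radius r is drawn at 1 + k1 r^2 times it, then the intrinsics apply), "view" (4x4, takes a point from world to camera coordinates); the wrist camera has in their place "hand_eye" (4x4, takes a point from camera to tool coordinates, whose origin is the TCP and whose axes are the tool frame's). Camera axes: x right, y down, z forward; pixel columns grow to the right and rows downward; lengths in m; the calibration is good to about 2 mm. A picture is of the moment at which its call begins: read the wrist's pose just before it. There is no depth.
- ctrl.close_job(): hands the job in, once; it reports no verdict.
The state is a dict: "time_s": time; "q": joint angles; "qd": joint speeds; "tau": joint torques, N m; "tool_pos": TCP position; "tool_rot": TCP orientation; "force": force on the tool from outside, world axes, zero at the start; "wrist_torque": the same for the moment, N m; "finger_gap": finger opening in m.
Only numpy, scipy, OpenCV 4.12 (cv2) and the standard library are available. Lean on these libraries where they do the work, as an engineer would, in place of code of your own. Each camera call takes 0.05 s, during which the arm holds its last target. There are 200 camera calls.

## Working session

There is one attempt and no reset: what is moved stays moved. The work goes in short steps, Python scripts to look and compute and a tool call to move; the robot and the scene stay as the last step left them, time stands still between calls to the robot, and variables do not carry over. Pictures are saved under pics/ and viewed, about 8 in all and at most 12, crops included, and the job is handed in when it is done.

Besides the shell and the picture viewer there is one more tool, called after ">>>" by a JSON object that holds its "op" and its "data". arm_command: Moves the arm, as the interface text tells. Shift numbers are shares of 3 cm and turn numbers shares of 90 degrees, none past 1 either way. Its arguments: {"type":"object","properties":{"increments":{"type":"array","items":{"type":"array","items":{"type":"number","minimum":-1,"maximum":1}}},"newtons":{"type":"number"}},"required":["increments"]}

```bash
mkdir -p pics; cat > h.py <<'E'
import numpy as np, cv2
from scipy.spatial.transform import Rotation as R
from workcell import ctrl
def grab(n):
    s=ctrl.sense(); f=ctrl.grab_frame(n)
    if n=="wrist":
        T=np.eye(4); T[:3,:3]=R.from_euler('xyz',s['tool_rot'],degrees=True).as_matrix(); T[:3,3]=s['tool_pos']
        f['c2w']=T@np.array(f['hand_eye'])
    else: f['c2w']=np.linalg.inv(np.array(f['view']))
    f['K']=np.array([[f['fx'],0,f['cx']],[0,f['fy'],f['cy']],[0,0,1]]); f['d']=np.array([f['k1'],0,0,0.])
    return f
def cast(f,uv,z):
    uv=np.array(uv,float).reshape(-1,1,2)
    p=cv2.undistortPoints(uv,f['K'],f['d'],None)[:,0]
    d=np.c_[p,np.ones(len(p))]@f['c2w'][:3,:3].T; o=f['c2w'][:3,3]
    return o+d*((z-o[2])/d[:,2])[:,None]
def proj(f,X):
    w=np.linalg.inv(f['c2w']); X=np.array(X,float).reshape(-1,3)
    return cv2.projectPoints(X,cv2.Rodrigues(w[:3,:3])[0],w[:3,3],f['K'],f['d'])[0][:,0]
E
python3 - <<'E'
from h import *
for n in("scene","side","wrist"):
    f=grab(n); cv2.imwrite(f"pics/{n}0.png",f['frame']); print(n,f['c2w'].round(3).tolist(),f['fx'])
    import pickle; pickle.dump(f,open(f'{n}0.pkl','wb'))
print(ctrl.sense())
E
```

```text
scene [[0.854, 0.327, -0.404, 0.992], [0.519, -0.509, 0.687, -0.723], [0.019, -0.796, -0.605, 0.734], [0.0, 0.0, 0.0, 1.0]] 436.7164604969429
side [[-0.951, -0.201, 0.236, 0.21], [-0.31, 0.586, -0.749, 1.188], [0.012, -0.785, -0.62, 1.005], [0.0, 0.0, 0.0, 1.0]] 493.77273222030107
wrist [[0.436, 0.854, 0.283, 0.155], [0.9, -0.413, -0.14, 0.506], [-0.003, 0.316, -0.949, 0.373], [0.0, 0.0, 0.0, 1.0]] 362.8861318601431
{'time_s': 0.15, 'q': array([ 6.41144290e+01,  1.49278095e+01, -7.96794326e+00,  6.71911258e+01,
       -9.99756002e-04,  8.99999796e+01]), 'qd': array([-0.00894171, -0.11224366,  0.23810854, -0.07724729, -0.08912175,
        0.07388993]), 'tau': array([-9.24614096e-05, -4.06005907e+01,  2.54166681e+01,  1.26618356e-02,
        2.60485854e-05, -8.94714617e-06]), 'tool_pos': array([0.22897872, 0.47185264, 0.23065505]), 'tool_rot': array([ -89.34071852,   89.91311564, -115.22626835]), 'force': array([ 0.1407968 ,  0.67533675, -0.42521402]), 'wrist_torque': array([ 0.0182503 , -0.01056333, -0.03299528]), 'finger_gap': 0.08513617465781172}
```

View pics/scene0.png

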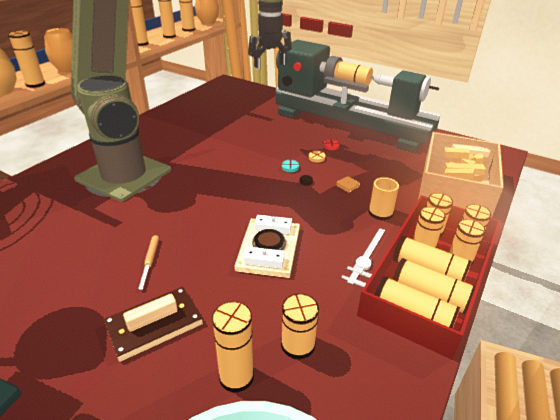

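View pics/side0.png

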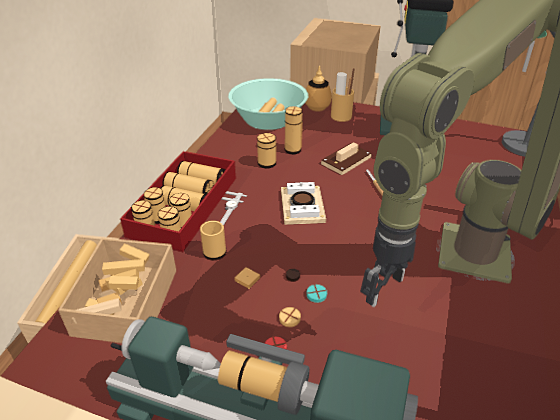

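Scene: bamboo disc at (317,156), jig (269,240), cover (155,320), decoys turquoise (290,166) and red (331,145). Side: disc (289,317), jig (303,200), cover (347,155). Now enlarge and measure.

```bash
python3 - <<'E'
from h import *; import pickle
S=pickle.load(open('scene0.pkl','rb'));D=pickle.load(open('side0.pkl','rb'))
def blob(f,c,z,lo,hi,r=16):
    im=cv2.cvtColor(f['frame'],cv2.COLOR_BGR2HSV); m=cv2.inRange(im,lo,hi)
    k=np.zeros_like(m); cv2.circle(k,c,r,255,-1); m&=k
    m=cv2.morphologyEx(m,cv2.MORPH_CLOSE,np.ones((5,5),np.uint8))
    cs,_=cv2.findContours(m,cv2.RETR_EXTERNAL,cv2.CHAIN_APPROX_NONE); c=max(cs,key=cv2.contourArea)
    P=cast(f,c[:,0].astype(float),z); (x,y),rad=cv2.minEnclosingCircle((P[:,:2]*1000).astype(np.float32))
    return (round(x,1),round(y,1),round(rad,1)),cv2.contourArea(c), cv2.boundingRect(c)
for f,c in((S,(317,156)),(D,(289,317))): print(blob(f,c,.014,(10,60,90),(30,255,255)))
print(cast(S,[[306,180],[290,165],[331,145],[269,240]],.014).round(3).tolist(), cast(S,[[269,240]],.035),cast(D,[[303,200]],.035),cast(S,[[151,308]],.056),cast(D,[[347,150]],.056))
a=cv2.resize(S['frame'][205:285,225:310],None,fx=4.5,fy=4.5,interpolation=cv2.INTER_CUBIC)
b=cv2.resize(S['frame'][280:360,100:210],None,fx=3.6,fy=3.6,interpolation=cv2.INTER_CUBIC)
h=max(a.shape[0],b.shape[0]); o=np.zeros((h,a.shape[1]+b.shape[1],3),np.uint8);o[:a.shape[0],:a.shape[1]]=a;o[:b.shape[0],a.shape[1]:]=b
cv2.imwrite('pics/crop1.png',o);print(o.shape)
E
```

```text
((456.6, 402.6, 39.9), 151.5, (308, 150, 18, 13))
((449.4, 416.2, 32.4), 333.0, (279, 307, 22, 20))
[[0.495, 0.258, 0.014], [0.411, 0.305, 0.014], [0.463, 0.493, 0.014], [0.549, -0.031, 0.014]] [[ 0.56167913 -0.05127244  0.035     ]] [[ 0.55049139 -0.03408499  0.035     ]] [[ 0.48843851 -0.36610856  0.056     ]] [[ 0.47800464 -0.34809054  0.056     ]]
(360, 778, 3)
```

View pics/crop1.png

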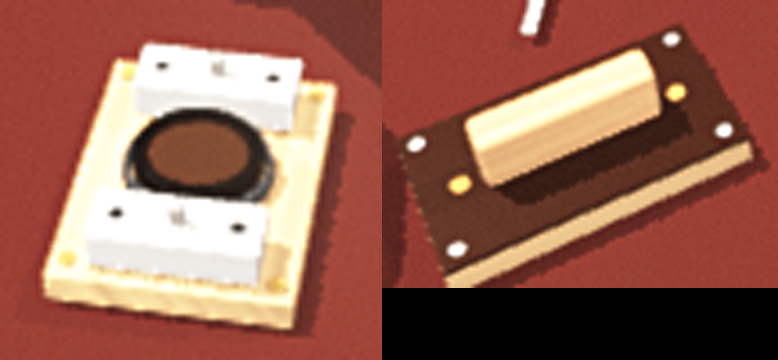

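View pics/wrist0.png

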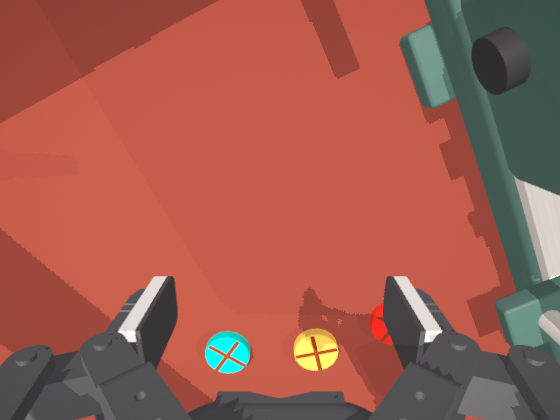

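Wrist view: the crossed bamboo disc is at (316,350), with turquoise left (228,352) and red right (385,322). The crop shows the jig blocks with pins and the cover with its brass dots at about (460,184) and (676,92). I'll measure the disc from the wrist and get brass dots and recess from the scene.

```bash
cat >> h.py <<'E'
def ell(f,box,lo,hi,close=5):
    x,y,w,h=box; m=cv2.inRange(cv2.cvtColor(f['frame'],cv2.COLOR_BGR2HSV),lo,hi); k=np.zeros_like(m); k[y:y+h,x:x+w]=255
    m=cv2.morphologyEx(m&k,cv2.MORPH_CLOSE,np.ones((close,close),np.uint8))
    c=max(cv2.findContours(m,cv2.RETR_EXTERNAL,cv2.CHAIN_APPROX_NONE)[0],key=cv2.contourArea)
    return c[:,0].astype(float)
def circ(f,c,z):
    P=cast(f,c,z)[:,:2]*1000; A=np.c_[2*P,np.ones(len(P))]; s=np.linalg.lstsq(A,(P**2).sum(1),rcond=None)[0]
    return s[:2].round(1), round(float(np.sqrt(s[2]+s[:2]@s[:2])),1)
def go(xyz,ydir=None):
    "shift in 3 cm units along current tool axes (then turn in deg so tool y has world heading ydir, mod 180)"
    s=ctrl.sense(); M=R.from_euler('xyz',s['tool_rot'],degrees=True).as_matrix()
    d=M.T@(np.array(xyz)-s['tool_pos'])/.03
    a=np.degrees(np.arctan2(M[1,1],M[0,1])); print('pos',s['tool_pos'].round(4),'q6',s['q'][5].round(1),'yhead',a.round(2),'shift',d.round(3))
    if ydir is not None:
        t=(ydir-a+90)%180-90; print('world turn',t.round(2),'tool-x turn share',(-t/90).round(4), '(x down => sign flipped)')
        h=np.radians(a+t); Y=np.array([np.cos(h),np.sin(h),0]); X=np.array([0,0,-1.]); Z=np.cross(X,Y)
        print('shift after turn',(np.array([X,Y,Z])@(np.array(xyz)-s['tool_pos'])/.03).round(3))
E
python3 - <<'E'
from h import *; import pickle
S,D,W=[pickle.load(open(n+'0.pkl','rb')) for n in('scene','side','wrist')]
hsv=cv2.cvtColor(W['frame'],cv2.COLOR_BGR2HSV); print(hsv[338,316],hsv[360,325],hsv[352,305],hsv[300,250], hsv[369,316])
c=ell(W,(285,320,60,60),(18,100,150),(35,255,255)); print('disc',cv2.boundingRect(c.astype(np.int32)),circ(W,c,.014))
h2=cv2.cvtColor(S['frame'],cv2.COLOR_BGR2HSV); print(h2[238,269],h2[331,121],h2[306,182],h2[304,148])
b=[[100+(460-382)/3.6,280+184/3.6],[100+(676-382)/3.6,280+92/3.6]]
P=cast(S,b,.02); d=P[1]-P[0]; print('dots',P.round(4).tolist(),np.linalg.norm(d),'mid',P.mean(0).round(4),'head',np.degrees(np.arctan2(d[1],d[0])))
p=[[225+219/4.5,205+68/4.5],[225+180/4.5,205+214/4.5]]
P=cast(S,p,.054); d=P[0]-P[1]; print('pins',P.round(4).tolist(),np.linalg.norm(d),'mid',P.mean(0).round(4),'head',np.degrees(np.arctan2(d[1],d[0])))
E
```

```text
[ 22 163 255] [ 30 139 255] [ 30 135 255] [  4 157 198] [ 30 140 255]
disc (294, 329, 44, 42) (array([444.6, 412.6]), 28.6)
[ 10 151 130] [ 28 109 255] [ 29 114 255] [ 30  33 255]
dots [[0.455, -0.4195, 0.02], [0.5107, -0.3087, 0.02]] 0.12407702608659293 mid [ 0.4829 -0.3641  0.02  ] head 63.326435578633166
pins [[0.5427, -0.0001, 0.054], [0.589, -0.1108, 0.054]] 0.12002633753304501 mid [ 0.5659 -0.0555  0.054 ] head 112.73669578123791
```

```bash
python3 - <<'E'
from h import *
go([.4446,.4126,.11],22.7)
E
```

```text
pos [0.229  0.4719 0.2307] q6 90.0 yhead 64.11 shift [4.02  1.367 7.328]
world turn -41.41 tool-x turn share 0.4602 (x down => sign flipped)
shift after turn [4.022 5.868 4.596]
```

>>> {"op": "arm_command", "data": {"increments": [[0,0.4,0,0,0.092],[0,0.4,0,0,0.092],[0,0.4,0,0,0.092],[0,0.4,0,0,0.092],[0,0.4,0,0,0.092]]}}

```text
time_s: 0.65
tool_pos: [0.2291, 0.472, 0.1705]
tool_rot: [-45.6, 90.0, -113.2]
force: [0.2, 0.4, 0.3]
finger_gap: 0.0856
```

```bash
python3 - <<'E'
from h import *
go([.4446,.4126,.11],22.7)
E
```

```text
pos [0.2291 0.472  0.1705] q6 131.7 yhead 22.37 shift [2.017 5.891 4.565]
world turn 0.33 tool-x turn share -0.0037 (x down => sign flipped)
shift after turn [2.017 5.863 4.6  ]
```

>>> {"op": "arm_command", "data": {"increments": [[0,0.25,0.85,0.65,0],[0,0.25,0.85,0.65,0],[0,0.25,0.85,0.65,0],[0,0.25,0.85,0.65,0],[0,0.25,0.85,0.65,0],[0,0.25,0.85,0.65,0],[0,0.25,0.76,0.66,0],[0,0.2,0,0,0]]}}

```text
time_s: 1.45
tool_pos: [0.4477, 0.4128, 0.1119]
tool_rot: [56.5, 89.9, -11.0]
force: [-0.8, -0.3, -0.3]
finger_gap: 0.0857
```

```bash
python3 - <<'E'
from h import *
f=grab('wrist'); cv2.imwrite('pics/w1.png',f['frame'])
c=ell(f,(100,0,400,420),(15,80,150),(35,255,255),9); print(cv2.boundingRect(c.astype(np.int32)),circ(f,c,.014), proj(f,[[.4446,.4126,.014]]))
go([.4446,.4126,.03],22.7)
E
```

```text
(245, 169, 77, 76) (array([448.8, 412.5]), 27.1) [[277.1081968  205.67828815]]
pos [0.4451 0.4127 0.1108] q6 110.3 yhead 22.55 shift [ 2.693 -0.011 -0.005]
world turn 0.15 tool-x turn share -0.0017 (x down => sign flipped)
shift after turn [ 2.693 -0.017 -0.003]
```

View pics/w1.png

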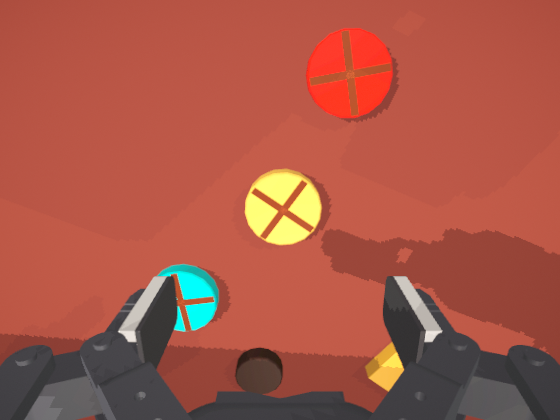

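Disc at (283,207) in the wrist view, between red (350,73) and turquoise (187,300); the jaw direction is clear. I'll re-measure now that the arm has settled.

```bash
python3 - <<'E'
from h import *
for i in range(2):
    f=grab('wrist'); c=ell(f,(200,120,170,170),(15,80,150),(35,255,255),9); r=circ(f,c,.014); print(r, f['c2w'][:3,3].round(4))
go([r[0][0]/1e3,r[0][1]/1e3,.03],22.7)
E
```

```text
(array([448.8, 412.5]), 27.1) [0.4136 0.4869 0.2533]
(array([448.8, 412.5]), 27.2) [0.4123 0.4871 0.2538]
pos [0.4433 0.4134 0.1119] q6 110.3 yhead 22.7 shift [2.73  0.165 0.098]
world turn -0.0 tool-x turn share 0.0 (x down => sign flipped)
shift after turn [2.731 0.159 0.099]
```

```bash
python3 - <<'E'
from h import *
for i in range(6):
    f=grab('wrist'); c=ell(f,(200,120,170,170),(15,80,150),(35,255,255),9); r=circ(f,c,.014); s=ctrl.sense(); print(r, s['tool_pos'].round(4),s['tool_rot'].round(1),s['q'].round(2),c.mean(0).round(1))
E
```

```text
(array([448.8, 412.5]), 27.2) [0.4431 0.4139 0.1125] [ -85.6   89.9 -152.9] [ 4.3030e+01  2.6800e+01 -8.0400e+00  5.5250e+01  2.0000e-02  1.1029e+02] [288.7 209.9]
(array([448.8, 412.5]), 27.1) [0.4432 0.4142 0.1129] [ -96.3   90.  -163.6] [ 4.3060e+01  2.6770e+01 -8.0200e+00  5.5240e+01  2.0000e-02  1.1028e+02] [288.3 210.4]
(array([448.8, 412.5]), 27.2) [0.4432 0.4144 0.1132] [-158.4   90.   134.4] [ 4.3070e+01  2.6750e+01 -8.0100e+00  5.5240e+01  1.0000e-02  1.1028e+02] [288.  210.4]
(array([448.8, 412.5]), 27.2) [0.4434 0.4146 0.1133] [132.   90.   64.8] [ 4.3070e+01  2.6740e+01 -8.0000e+00  5.5230e+01  1.0000e-02  1.1028e+02] [287.4 210.6]
(array([448.8, 412.5]), 27.2) [0.4435 0.4146 0.1133] [121.1  90.   53.9] [ 4.3070e+01  2.6740e+01 -7.9900e+00  5.5230e+01  1.0000e-02  1.1028e+02] [287.2 210.8]
(array([448.8, 412.5]), 27.2) [0.4436 0.4146 0.1133] [117.6  90.   50.4] [ 4.3060e+01  2.6750e+01 -7.9900e+00  5.5220e+01  1.0000e-02  1.1028e+02] [287.3 210.7]
```

```bash
python3 - <<'E'
from h import *
go([.4488,.4125,.004],22.7)
E
```

```text
pos [0.4436 0.4146 0.1133] q6 110.3 yhead 22.78 shift [3.645 0.13  0.132]
world turn -0.08 tool-x turn share 0.0009 (x down => sign flipped)
shift after turn [3.645 0.133 0.131]
```

>>> {"op": "arm_command", "data": {"increments": [[0,0.5,0.04,0.04,0],[0,0.5,0.05,0.05,0],[0,0.5,0.04,0.04,0],[0,0.5,0,0,0],[0,0.5,0,0,0],[0,0.3,0,0,0],[0,0,0,0,0],[0,0,0,0,0]]}}

```text
time_s: 2.7
tool_pos: [0.4493, 0.4122, 0.0292]
tool_rot: [109.1, 90.0, 41.8]
force: [0.1, -0.2, 0.4]
finger_gap: 0.0858
```

>>> {"op": "arm_command", "data": {"increments": [[0,0,0,0,0],[0,0,0,0,0],[0,0,0,0,0],[0,0,0,0,0],[0,0,0,0,0],[0,0,0,0,0]]}}

```text
time_s: 3.3
tool_pos: [0.4493, 0.4119, 0.0288]
tool_rot: [55.1, 90.0, -12.2]
force: [0.3, -0.2, 0.8]
finger_gap: 0.0853
```

```bash
python3 - <<'E'
from h import *
go([.4488,.4125,.004],22.7)
f=grab('wrist'); c=ell(f,(150,100,250,300),(15,80,150),(35,255,255),9); r=circ(f,c,.014); print(r); cv2.imwrite('pics/w2.png',f['frame'])
go([.4488,.4125,.004],22.7)
E
```

```text
pos [0.4493 0.4119 0.0288] q6 109.8 yhead 22.71 shift [ 0.828 -0.007 -0.026]
world turn -0.01 tool-x turn share 0.0001 (x down => sign flipped)
shift after turn [ 0.828 -0.007 -0.026]
(array([448.6, 413.3]), 27.3)
pos [0.4493 0.4119 0.0288] q6 109.8 yhead 22.71 shift [ 0.827 -0.007 -0.025]
world turn -0.01 tool-x turn share 0.0001 (x down => sign flipped)
shift after turn [ 0.827 -0.007 -0.025]
```

View pics/w2.png

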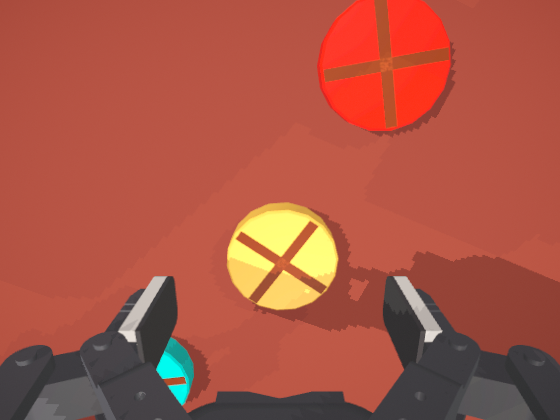

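Disc at (282,258), centred between the pads; turquoise (180,370) sits near the left finger, so I'll check clearance.

```bash
python3 - <<'E'
from h import *; import pickle
W=pickle.load(open('wrist0.pkl','rb'))
c=ell(W,(190,320,80,70),(80,80,100),(100,255,255)); print(circ(W,c,.014))
s=ctrl.sense(); M=R.from_euler('xyz',s['tool_rot'],degrees=True).as_matrix()
r=circ(W,c,.014)[0]+np.array([4,0]); d=M.T@(np.r_[r/1000,.014]-s['tool_pos']); print('turq in tool',(d*1000).round(1))
E
```

```text
(array([401.9, 315.1]), 28.5)
turq in tool [ 14.8 -77.4  72.5]
```

>>> {"op": "arm_command", "data": {"increments": [[0,0.3,0,-0.01,0],[0,0.3,0,-0.01,0],[0,0.22,0,0,0],[0,0,0,0,0],[0,0,0,0,0],[0,0,0,0,0],[0,0,0,0,0]]}}

```text
time_s: 4.05
tool_pos: [0.4494, 0.4127, 0.0046]
tool_rot: [109.8, 90.0, 42.6]
force: [0.4, -1.0, 0.0]
finger_gap: 0.0856
```

>>> {"op": "arm_command", "data": {"increments": [[1,0,0,0,0],[1,0,0,0,0],[1,0,0,0,0],[1,0,0,0,0],[1,0,0,0,0],[1,0,0,0,0],[1,0,0,0,0],[1,0,0,0,0]], "newtons": 30}}

```text
time_s: 4.85
tool_pos: [0.4492, 0.4126, 0.0047]
tool_rot: [110.8, 90.0, 43.5]
force: [-0.5, 0.0, 5.3]
finger_gap: 0.052
```

>>> {"op": "arm_command", "data": {"increments": [[1,0,0,0,0],[1,0,0,0,0],[1,0,0,0,0]]}}

```text
time_s: 5.15
tool_pos: [0.4492, 0.4126, 0.0047]
tool_rot: [112.4, 90.0, 45.2]
force: [-1.2, -0.6, 5.5]
finger_gap: 0.052
```

>>> {"op": "arm_command", "data": {"increments": [[1,-0.3,0,0,0],[1,-0.6,0,0,0],[1,-0.8,0,0,0],[1,-0.8,0,0,0],[1,-0.8,0,0,0],[1,-0.6,0,0,0],[1,-0.3,0,0,0],[1,0,0,0,0]]}}

```text
time_s: 5.95
tool_pos: [0.4498, 0.4131, 0.1316]
tool_rot: [108.9, 89.8, 41.6]
force: [0.0, -0.1, -0.8]
finger_gap: 0.052
```

```bash
python3 - <<'E'
from h import *
f=grab('wrist'); cv2.imwrite('pics/w3.png',f['frame']); print(ctrl.sense()['finger_gap'])
s=ctrl.sense()
# jig target: use pins mid & recess in both static views
import pickle
S,D=[pickle.load(open(n+'0.pkl','rb')) for n in('scene','side')]
cv2.imwrite('pics/jigside.png',cv2.resize(D['frame'][175:230,272:335],None,fx=8,fy=8,interpolation=cv2.INTER_CUBIC))
go([.55,-.045,.15],22.7)
E
```

```text
0.05146912531033433
pos [0.4492 0.4126 0.1303] q6 109.9 yhead 22.71 shift [-0.661 -2.789 15.367]
world turn -0.01 tool-x turn share 0.0001 (x down => sign flipped)
shift after turn [-0.656 -2.786 15.367]
```

View pics/w3.png

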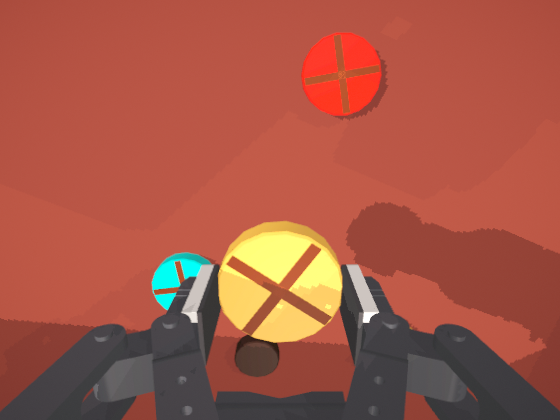

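The disc is held squarely (281,283), clear of the look-alikes. Now I'll go past the jig and look back at it with the wrist camera; first I'll check where the caddies stand.

```bash
python3 - <<'E'
from h import *; import pickle
S,D=[pickle.load(open(n+'0.pkl','rb')) for n in('scene','side')]
print('tall',cast(S,[[233,317]],.17).round(3),cast(D,[[293,110]],.17).round(3),'caddy',cast(S,[[300,307]],.11).round(3),cast(D,[[266,136]],.11).round(3),'open',cast(S,[[384,184]],.095).round(3))
go([.598,-.145,.22],22.7)
E
```

```text
tall [[ 0.697 -0.37   0.17 ]] [[ 0.694 -0.37   0.17 ]] caddy [[ 0.756 -0.249  0.11 ]] [[ 0.759 -0.258  0.11 ]] open [[0.734 0.243 0.095]]
pos [0.4492 0.4126 0.1303] q6 109.9 yhead 22.71 shift [-2.995 -2.598 19.059]
world turn -0.01 tool-x turn share 0.0001 (x down => sign flipped)
shift after turn [-2.989 -2.596 19.06 ]
```

>>> {"op": "arm_command", "data": {"increments": [[1,-0.4,-0.05,0.3,0],[1,-0.4,-0.1,0.6,0],[1,-0.4,-0.12,0.8,0],[1,-0.4,-0.12,0.9,0],[1,-0.4,-0.12,0.9,0],[1,-0.4,-0.12,0.9,0],[1,-0.4,-0.12,0.9,0],[1,-0.2,-0.12,0.9,0]]}}

```text
time_s: 6.8
tool_pos: [0.4973, 0.2284, 0.2219]
tool_rot: [68.6, 89.9, 1.3]
force: [0.7, 0.2, -0.7]
finger_gap: 0.0518
```

>>> {"op": "arm_command", "data": {"increments": [[1,0,-0.12,0.9,0],[1,0,-0.12,0.9,0],[1,0,-0.12,0.9,0],[1,0,-0.12,0.9,0],[1,0,-0.12,0.9,0],[1,0,-0.12,0.9,0],[1,0,-0.12,0.9,0],[1,0,-0.12,0.9,0]]}}

```text
time_s: 7.6
tool_pos: [0.553, 0.0179, 0.2207]
tool_rot: [-52.7, 90.0, -120.0]
force: [-0.2, -0.1, -0.3]
finger_gap: 0.0517
```

>>> {"op": "arm_command", "data": {"increments": [[1,0,-0.12,0.9,0],[1,0,-0.12,0.9,0],[1,0,-0.12,0.9,0],[1,0,-0.12,0.9,0],[1,0,-0.12,0.9,0],[1,0,-0.12,0.7,0],[1,0,-0.1,0.4,0],[1,0,0,0.2,0]]}}

```text
time_s: 8.4
tool_pos: [0.5974, -0.1513, 0.2204]
tool_rot: [-110.4, 90.0, -177.8]
force: [-0.9, 1.2, -0.8]
finger_gap: 0.0514
```

>>> {"op": "arm_command", "data": {"increments": [[1,0,0,0,0],[1,0,0,0,0],[1,0,0,0,0],[1,0,0,0,0],[1,0,0,0,0],[1,0,0,0,0],[1,0,0,0,0],[1,0,0,0,0]]}}

```text
time_s: 9.2
tool_pos: [0.5981, -0.1495, 0.2202]
tool_rot: [-143.1, 90.0, 149.6]
force: [0.5, 0.3, 0.1]
finger_gap: 0.0519
```

```bash
python3 - <<'E'
from h import *; import pickle
f=grab('wrist'); pickle.dump(f,open('w4.pkl','wb')); cv2.imwrite('pics/w4.png',f['frame']); go([.598,-.145,.22],22.7); print(ctrl.sense()['finger_gap'])
E
```

```text
pos [ 0.5981 -0.1495  0.2202] q6 53.2 yhead 22.71 shift [ 0.006  0.055 -0.141]
world turn -0.01 tool-x turn share 0.0002 (x down => sign flipped)
shift after turn [ 0.006  0.055 -0.141]
0.051445119421095115
```

View pics/w4.png

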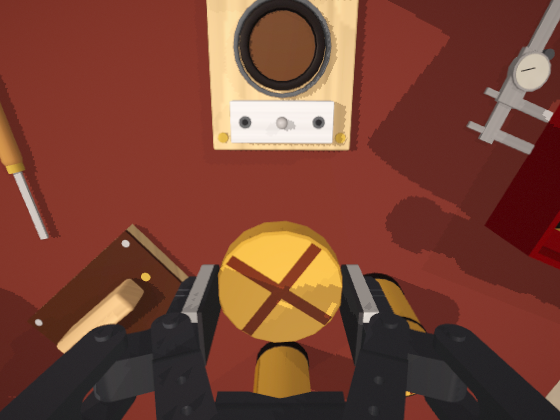

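Wrist view: recess at (283,46), near pin at (282,123), near block spanning x 231–334, y 101–143. Measuring all of these and the held disc.

```bash
cat > jig.py <<'E'
from h import *; import pickle,sys
def jig(f):
    hsv=cv2.cvtColor(f['frame'],cv2.COLOR_BGR2HSV)
    c=ell(f,(245,5,75,80),(3,80,60),(15,255,190)); r=circ(f,c,.032); print('recess',r,cv2.boundingRect(c.astype(np.int32)))
    b=ell(f,(222,90,122,58),(0,0,190),(180,45,255),9); P=(cast(f,b,.040)[:,:2]*1000).astype(np.float32)
    m=cv2.minAreaRect(P); print('block',m)
    return r
if __name__=='__main__':
    f=pickle.load(open('w4.pkl','rb')); jig(f)
    g=cv2.cvtColor(f['frame'],cv2.COLOR_BGR2GRAY)[110:136,268:297]; print(g[::3,::3])
    pin=cast(f,[[282,122.5]],.054)[0]*1000; print('pin',pin.round(1))
    s=ctrl.sense(); M=R.from_euler('xyz',s['tool_rot'],degrees=True).as_matrix()
    c=ell(f,(215,215,132,130),(15,80,120),(35,255,255),9); zz=s['tool_pos'][2]-.0047+.014
    d=circ(f,c,zz); print('held',d,'tool',(M.T@(np.r_[d[0]/1000,zz]-s['tool_pos'])*1000).round(1))
E
python3 jig.py
```

```text
recess (array([554.9, -45.4]), 27.4) (249, 10, 67, 71)
block ((578.3914794921875, -102.21094512939453), (89.56770324707031, 35.83987808227539), 22.764001846313477)
[[247 248 248 247 247 247 247 247 247 247]
 [243 243 243 243 243 243 243 243 243 242]
 [245 244 244 244 223 219 245 244 244 244]
 [246 245 245 191 188 177 141 241 244 244]
 [243 242 238 191 218 202 155 197 197 244]
 [238 234 234 186 200 191 148 194 194 217]
 [232 232 231 225 177 161 189 192 215 230]
 [238 238 238 238 244 243 231 244 244 243]
 [240 240 244 246 246 246 246 246 246 246]]
pin [ 578.7 -101.7   54. ]
held (array([ 596.6, -148.5]), 27.3) tool [-9.3 -1.  -1.6]
```

```bash
python3 - <<'E'
from h import *
go([.5561,-.0462,.075],22.76)
E
```

```text
pos [ 0.5981 -0.1495  0.2202] q6 53.2 yhead 22.71 shift [ 4.84   0.038 -3.718]
world turn 0.05 tool-x turn share -0.0005 (x down => sign flipped)
shift after turn [ 4.84   0.041 -3.718]
```

>>> {"op": "arm_command", "data": {"increments": [[1,0.2,0,-0.3,0],[1,0.5,0,-0.6,0],[1,0.8,0.02,-0.8,0],[1,0.9,0.02,-0.8,0],[1,0.9,0,-0.7,0],[1,0.8,0,-0.4,0],[1,0.5,0,-0.12,0],[1,0.24,0,0,0]]}}

```text
time_s: 10.05
tool_pos: [0.5539, -0.0449, 0.0731]
tool_rot: [-121.8, 89.8, 171.0]
force: [0.2, -0.3, -0.6]
finger_gap: 0.0517
```

>>> {"op": "arm_command", "data": {"increments": [[1,0,0,0,0],[1,0,0,0,0],[1,0,0,0,0],[1,0,0,0,0],[1,0,0,0,0],[1,0,0,0,0],[1,0,0,0,0],[1,0,0,0,0]]}}

```text
time_s: 10.85
tool_pos: [0.5561, -0.0462, 0.075]
tool_rot: [70.8, 90.0, 3.6]
force: [0.4, 0.2, 0.3]
finger_gap: 0.0518
```

```bash
python3 - <<'E'
from h import *; import pickle
f=grab('wrist'); pickle.dump(f,open('w5.pkl','wb')); cv2.imwrite('pics/w5.png',f['frame']); go([.5561,-.0462,.0367],22.76)
s=grab('scene'); d=grab('side')
a=cv2.resize(s['frame'][205:285,225:310],None,fx=3.4,fy=3.4,interpolation=cv2.INTER_CUBIC)
b=cv2.resize(d['frame'][160:240,260:345],None,fx=3.4,fy=3.4,interpolation=cv2.INTER_CUBIC)
o=np.hstack([f['frame'][140:420,150:410],a[:280] if len(a)>=280 else np.pad(a,((0,280-len(a)),(0,0),(0,0))),np.pad(b,((0,280-len(b)),(0,0),(0,0)))]); cv2.imwrite('pics/m5.png',o[:, :800]); print(o.shape)
E
```

```text
pos [ 0.5561 -0.0461  0.075 ] q6 62.5 yhead 22.71 shift [ 1.277e+00 -1.000e-03  2.000e-03]
world turn 0.05 tool-x turn share -0.0005 (x down => sign flipped)
shift after turn [ 1.277e+00 -1.000e-03  2.000e-03]
(280, 838, 3)
```

View pics/m5.png

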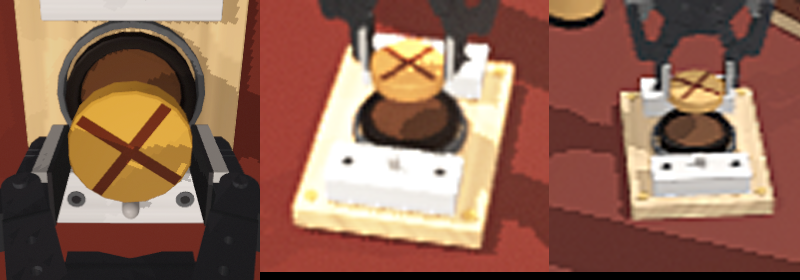

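Disc level above the recess, laterally centred (wrist crop: sleeve centre x≈131, disc x≈130). Lowering.

>>> {"op": "arm_command", "data": {"increments": [[1,0.2,0,0,0],[1,0.3,0,0,0],[1,0.3,0,0,0],[1,0.2,0,0,0],[1,0.1,0,0,0],[1,0.1,0,0,0],[1,0,0,0,0],[1,0,0,0,0]]}}

```text
time_s: 11.8
tool_pos: [0.5561, -0.0454, 0.0394]
tool_rot: [154.8, 89.9, 87.6]
force: [-1.3, 3.1, 4.0]
finger_gap: 0.0514
```

>>> {"op": "arm_command", "data": {"increments": [[1,0,0,0,0],[1,0,0,0,0],[1,0,0,0,0]]}}

```text
time_s: 12.1
tool_pos: [0.556, -0.0454, 0.0393]
tool_rot: [157.0, 89.9, 89.7]
force: [-2.1, 6.0, 5.3]
finger_gap: 0.0517
```

>>> {"op": "arm_command", "data": {"increments": [[1,0,0,-0.03,0],[1,0,0,0,0],[1,0,0,0,0],[1,0,0,0,0]]}}

```text
time_s: 12.5
tool_pos: [0.556, -0.0452, 0.0391]
tool_rot: [97.8, 90.0, 30.6]
force: [-1.3, 3.0, 4.9]
finger_gap: 0.0519
```

```bash
python3 - <<'E'
from h import *
go([.5561,-.0462,.0367],22.76); print(ctrl.sense()['force'],ctrl.sense()['wrist_torque'])
E
```

```text
pos [ 0.556  -0.0452  0.0391] q6 62.6 yhead 22.72 shift [ 0.081 -0.01   0.031]
world turn 0.04 tool-x turn share -0.0005 (x down => sign flipped)
shift after turn [ 0.081 -0.01   0.031]
[-1.32410742  2.98085376  4.92789865] [ 0.52779153  0.27219627 -0.03417092]
```

>>> {"op": "arm_command", "data": {"increments": [[1,0,0,-0.03,0],[1,0,0,0,0],[1,0,0,0,0],[1,0,0,0,0]]}}

```text
time_s: 12.9
tool_pos: [0.5559, -0.0448, 0.039]
tool_rot: [33.7, 89.9, -33.6]
force: [-0.2, 1.2, 2.5]
finger_gap: 0.052
```

>>> {"op": "arm_command", "data": {"increments": [[1,0.04,0,0,0],[1,0.04,0,0,0],[1,0,0,0,0],[1,0,0,0,0],[1,0,0,0,0]]}}

```text
time_s: 13.4
tool_pos: [0.5556, -0.0446, 0.0367]
tool_rot: [39.4, 90.0, -27.8]
force: [0.5, 0.6, 4.8]
finger_gap: 0.0516
```

>>> {"op": "arm_command", "data": {"increments": [[0,0,0,0,0],[0,0,0,0,0],[0,0,0,0,0],[0,0,0,0,0],[0,0,0,0,0],[0,0,0,0,0]]}}

```text
time_s: 14.0
tool_pos: [0.5554, -0.0445, 0.0365]
tool_rot: [-88.9, 90.0, -156.1]
force: [0.4, -1.6, 0.8]
finger_gap: 0.0852
```

>>> {"op": "arm_command", "data": {"increments": [[0,-0.3,0,0,0],[0,-0.6,0,0,0],[0,-0.9,0,0,0],[0,-0.9,0,0,0],[0,-0.9,0,0.3,0],[0,-0.9,0,0.5,0],[0,-0.5,0,0.7,0],[0,-0.3,0,0.9,0]]}}

```text
time_s: 14.8
tool_pos: [0.5842, -0.1111, 0.1986]
tool_rot: [60.7, 89.8, -6.5]
force: [0.4, -0.8, 0.7]
finger_gap: 0.0854
```

```bash
python3 - <<'E'
from h import *
go([.59,-.13,.20],22.76)
E
```

```text
pos [ 0.5842 -0.1111  0.1986] q6 56.4 yhead 22.79 shift [-0.045 -0.066  0.657]
world turn -0.03 tool-x turn share 0.0004 (x down => sign flipped)
shift after turn [-0.046 -0.066  0.657]
```

>>> {"op": "arm_command", "data": {"increments": [[0,0,0,0.7,0],[0,0,0,0.4,0],[0,0,0,0.1,0],[0,0,0,0,0],[0,0,0,0,0],[0,0,0,0,0],[0,0,0,0,0],[0,0,0,0,0]]}}

```text
time_s: 15.6
tool_pos: [0.597, -0.1436, 0.1957]
tool_rot: [-166.0, 90.0, 126.7]
force: [0.3, 0.2, 0.4]
finger_gap: 0.0857
```

```bash
python3 - <<'E'
from h import *; import pickle
f=grab('wrist'); f2=grab('wrist'); f=f2; pickle.dump(f,open('w6.pkl','wb')); cv2.imwrite('pics/w6.png',f['frame'])
go([.59,-.13,.20],22.76)
c=ell(f,(230,0,110,105),(15,80,120),(35,255,255),5); print('disc',cv2.boundingRect(c.astype(np.int32)),circ(f,c,.046)); print(proj(f,[[.5546,-.0452,.046],[.5786,-.1022,.04]]))
S=grab('scene'); b=[[121.7,331.1],[181.7,305.6]]
def dots(f,box,n=2):
    h=cv2.cvtColor(f['frame'],cv2.COLOR_BGR2HSV)
E
```

```text
pos [ 0.5971 -0.1438  0.1957] q6 53.7 yhead 22.74 shift [-0.144 -0.04  -0.517]
world turn 0.02 tool-x turn share -0.0003 (x down => sign flipped)
shift after turn [-0.144 -0.04  -0.517]
disc (244, 11, 73, 77) (array([554.9, -46.4]), 26.5)
[[280.10387659  48.39803907]
 [280.16206649 131.37400561]]
```

View pics/w6.png

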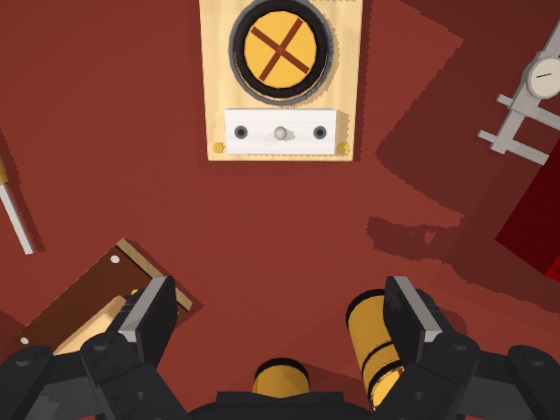

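Disc sits flat in the recess at (280,48), cross up, measured centre (554.9,-46.4) mm. Next: go above the cover.

```bash
python3 - <<'E'
from h import *; import pickle
f=pickle.load(open('w6.pkl','rb'))
b=ell(f,(218,100,124,62),(0,0,190),(180,45,255),9); print(cv2.minAreaRect((cast(f,b,.040)[:,:2]*1000).astype(np.float32)))
go([.4829,-.3641,.18],-26.7)
E
```

```text
((578.62890625, -102.62908935546875), (89.61448669433594, 36.139793395996094), 22.77996253967285)
pos [ 0.5971 -0.1439  0.1957] q6 53.7 yhead 22.73 shift [ 0.522 -6.348  5.298]
world turn -49.43 tool-x turn share 0.5492 (x down => sign flipped)
shift after turn [ 0.522 -0.104  8.268]
```

>>> {"op": "arm_command", "data": {"increments": [[0,0,0,0,0.09],[0,0,0,0,0.092],[0,0,0,0,0.092],[0,0,0,0,0.092],[0,0,0,0,0.092],[0,0,0,0,0.092],[0,0.1,0,0.5,0],[0,0.1,0,0.8,0]]}}

```text
time_s: 16.55
tool_pos: [0.5796, -0.1791, 0.1894]
tool_rot: [78.6, 90.0, -37.8]
force: [0.1, -0.5, 0.6]
finger_gap: 0.0853
```

>>> {"op": "arm_command", "data": {"increments": [[0,0.1,0,0.9,0],[0,0.1,0,0.9,0],[0,0.1,0,0.9,0],[0,0,0,0.9,0],[0,0,0,0.9,0],[0,0,0,0.9,0],[0,0,-0.05,0.8,0],[0,0,-0.05,0.5,0]]}}

```text
time_s: 17.35
tool_pos: [0.4846, -0.3591, 0.1804]
tool_rot: [-31.8, 90.0, -148.6]
force: [0.9, 0.2, -0.2]
finger_gap: 0.0854
```

>>> {"op": "arm_command", "data": {"increments": [[0,0,0,0.27,0],[0,0,0,0,0],[0,0,0,0,0],[0,0,0,0,0],[0,0,0,0,0],[0,0,0,0,0],[0,0,0,0,0],[0,0,0,0,0]]}}

```text
time_s: 18.15
tool_pos: [0.4828, -0.364, 0.1806]
tool_rot: [40.4, 90.0, -76.3]
force: [-0.0, -0.4, -0.5]
finger_gap: 0.0853
```

```bash
python3 - <<'E'
from h import *; import pickle
f=grab('wrist'); pickle.dump(f,open('w7.pkl','wb')); cv2.imwrite('pics/w7.png',f['frame'])
go([.4829,-.3641,.06],-26.7)
print(proj(f,[[.455,-.4195,.02],[.5107,-.3087,.02],[.4829,-.3641,.056]]).round(1).tolist())
h=cv2.cvtColor(f['frame'],cv2.COLOR_BGR2HSV); m=cv2.inRange(h,(18,110,170),(35,255,255))
n,_,st,ce=cv2.connectedComponentsWithStats(m)
for i in range(1,n):
    if 20<st[i,4]<3000: print(st[i],ce[i].round(1),(cast(f,ce[i],.02)[0]*1000).round(1))
E
```

```text
pos [ 0.4828 -0.3641  0.1806] q6 79.7 yhead -26.77 shift [ 4.021e+00  3.000e-03 -2.000e-03]
world turn 0.07 tool-x turn share -0.0008 (x down => sign flipped)
shift after turn [ 4.021e+00  4.000e-03 -2.000e-03]
[[279.9, 248.9], [279.8, 109.2], [279.9, 195.3]]
[   0   85   92   58 1411] [ 43.3 114.7] [ 335.2 -224.2   20. ]
[271 105  13  14 142] [276.9 111.2] [ 507.8 -309.    20. ]
[465 416  18   4  41] [471.7 418.1] [ 552.9 -702.7   20. ]
```

View pics/w7.png

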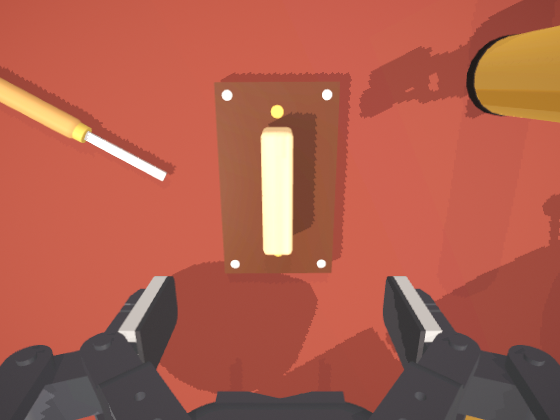

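Cover under the jaws: screws at (227,95),(327,95),(321,264),(235,264), batten along image vertical at x≈277. Centre and heading from the four screws:

```bash
python3 - <<'E'
from h import *; import pickle
f=pickle.load(open('w7.pkl','rb')); h=cv2.cvtColor(f['frame'],cv2.COLOR_BGR2HSV); m=cv2.inRange(h,(0,0,170),(180,70,255)); P=[]
for x,y in((227,95),(327,95),(321,264),(235,264)):
    k=np.zeros_like(m); k[y-10:y+11,x-10:x+11]=1; ys,xs=np.nonzero(m*k); P.append([xs.mean(),ys.mean()])
P=cast(f,P,.02)[:,:2]; c=P.mean(0); a=(P[0]+P[1]-P[2]-P[3])/2; b=(P[1]-P[0]+P[2]-P[3])/2
hd=lambda v:np.degrees(np.arctan2(v[1],v[0])).round(2)
print(c.round(4),hd(a),hd(b),np.linalg.norm(a),np.linalg.norm(b)); go([*c,.026],hd(b))
E
```

```text
[ 0.48   -0.3646] 63.53 -26.36 0.15038853267493207 0.08019735543632824
pos [ 0.4828 -0.3641  0.1806] q6 79.7 yhead -26.77 shift [ 5.155 -0.074  0.056]
world turn 0.41 tool-x turn share -0.0045 (x down => sign flipped)
shift after turn [ 5.155 -0.074  0.056]
```

>>> {"op": "arm_command", "data": {"increments": [[0,0.3,-0.03,0.03,-0.0045],[0,0.7,-0.03,0.03,0],[0,0.9,0,0,0],[0,0.9,0,0,0],[0,0.9,0,0,0],[0,0.7,0,0,0],[0,0.4,0,0,0],[0,0.25,0,0,0]]}}

```text
time_s: 19.0
tool_pos: [0.4795, -0.3646, 0.0277]
tool_rot: [-100.9, 89.9, 142.7]
force: [0.3, 0.0, -0.6]
finger_gap: 0.0859
```

>>> {"op": "arm_command", "data": {"increments": [[0,0.1,0,0,0],[0,0,0,0,0],[0,0,0,0,0],[0,0,0,0,0],[0,0,0,0,0],[0,0,0,0,0]]}}

```text
time_s: 19.6
tool_pos: [0.4805, -0.3653, 0.0266]
tool_rot: [79.2, 89.9, -37.2]
force: [0.2, -0.6, 0.3]
finger_gap: 0.085
```

>>> {"op": "arm_command", "data": {"increments": [[1,0,0,0,0],[1,0,0,0,0],[1,0,0,0,0],[1,0,0,0,0],[1,0,0,0,0],[1,0,0,0,0],[1,0,0,0,0],[1,0,0,0,0]], "newtons": 70}}

```text
time_s: 20.4
tool_pos: [0.4803, -0.3652, 0.0263]
tool_rot: [70.9, 90.0, -45.5]
force: [-0.4, -0.8, 2.0]
finger_gap: 0.0229
```

>>> {"op": "arm_command", "data": {"increments": [[1,0,0,0,0],[1,0,0,0,0],[1,0,0,0,0]]}}

```text
time_s: 20.7
tool_pos: [0.4804, -0.3652, 0.0263]
tool_rot: [68.7, 90.0, -47.7]
force: [-0.3, -0.1, 3.8]
finger_gap: 0.0229
```

```bash
cat > cov.py <<'E'
from h import *; import pickle
def cov(f,s,off=.0,save=None):
    "cover centre in tool frame (mm) from 4 white screws on the top face; off = tool x of top face"
    M=R.from_euler('xyz',s['tool_rot'],degrees=True).as_matrix()
    z=s['tool_pos'][2]-off
    h=cv2.cvtColor(f['frame'],cv2.COLOR_BGR2HSV); m=cv2.inRange(h,(0,0,150),(180,60,255))
    n,_,st,ce=cv2.connectedComponentsWithStats(m); L=[]
    for i in range(1,n):
        if 15<st[i,4]<900 and .5<st[i,2]/st[i,3]<2:
            p=cast(f,ce[i],z)[0]; q=M.T@(p-s['tool_pos'])*1000
            if abs(q[1])<60 and abs(q[2])<100: L.append((st[i,4],ce[i].round(1),q.round(1)))
    for l in L: print(l)
if __name__=='__main__':
    f=grab('wrist'); s=ctrl.sense(); cv2.imwrite('pics/w8.png',f['frame']); print(s['tool_pos'],s['force'],s['finger_gap']); cov(f,s,s['tool_pos'][2]-.02)
E
python3 cov.py
```

```text
[ 0.48035429 -0.36516786  0.0262778 ] [-1.21685498 -0.50071182  3.17354149] 0.02293685816607845
(np.int32(357), array([178.2,  97.5]), array([  6.3, -40.1, -75.7]))
(np.int32(351), array([381.4,  97.7]), array([  6.3,  40. , -75.7]))
```

Cover gripped (gap 22.9 mm), cover centre ≈ (y 0, z −0.6) mm in the tool. The disc's contact suggests a small pitch bias in the wrist camera, so I'll re-measure with the cross centroids (no side-face bias) before setting the approach.

```bash
python3 - <<'E'
from h import *; import pickle
HE=np.array(pickle.load(open('w6.pkl','rb'))['hand_eye'])
def pose(p,a):
    a=np.radians(a); X=np.array([0,0,-1.]);Y=np.array([np.cos(a),np.sin(a),0]); T=np.eye(4);T[:3,:3]=np.c_[X,Y,np.cross(X,Y)];T[:3,3]=p; return T
def cross(f,im,c,r,z,T):
    hsv=cv2.cvtColor(im,cv2.COLOR_BGR2HSV); k=np.zeros(im.shape[:2],np.uint8); cv2.circle(k,c,r,255,-1)
    m=cv2.inRange(hsv,(0,60,40),(15,255,205))&k; ys,xs=np.nonzero(m)
    # arms' centre: mid of extreme points along the 2 principal diagonals
    rect=cv2.minAreaRect(np.c_[xs,ys].astype(np.float32)); g=dict(f); g['c2w']=T@HE
    p=cast(g,[xs.mean(),ys.mean()],z)[0]; p2=cast(g,rect[0],z)[0]
    t=lambda p:(np.linalg.inv(T)@np.r_[p,1])[:3]*1000
    print(len(xs),(p*1000).round(1),t(p).round(1),'rect',(p2*1000).round(1),t(p2).round(1))
f=pickle.load(open('w6.pkl','rb'))
cross(f,cv2.imread('pics/w2.png'),(282,263),46,.014,pose([.4493,.4119,.0288],22.71))
cross(f,cv2.imread('pics/w3.png'),(280,290),52,.1396,pose([.4495,.4129,.1306],22.71))
cross(f,cv2.imread('pics/w4.png'),(280,290),52,.2295,pose([.5981,-.1495,.2202],22.71))
cross(f,cv2.imread('pics/w5.png'),(280,290),52,.0843,pose([.5561,-.0461,.075],22.71))
cross(f,cv2.imread('pics/w6.png'),(280,50),33,.046,pose([.5971,-.1438,.1957],22.74))
E
```

```text
1463 [449.6 411.   14. ] [14.8 -0.1  0.9] rect [449.4 411.2  14. ] [14.8 -0.2  0.7]
2034 [449.3 411.2 139.6] [-9.  -0.9  1.5] rect [450.8 408.7 139.6] [-9.  -0.4  4.4]
2167 [ 597.6 -150.8  229.5] [-9.3 -0.9  1. ] rect [ 597.9 -150.9  229.5] [-9.3 -0.8  1.2]
2188 [555.7 -47.5  84.3] [-9.3 -0.9  1.1] rect [557.1 -49.5  84.3] [-9.3 -0.4  3.5]
810 [555.1 -46.3  46. ] [ 149.7   -1.  -106.2] rect [555.  -46.3  46. ] [ 149.7   -1.1 -106.2]
```

>>> {"op": "arm_command", "data": {"increments": [[1,-0.2,0,0,0],[1,-0.4,0,0,0],[1,-0.6,0,0,0],[1,-0.7,0,0,0],[1,-0.6,0,0,0],[1,-0.4,0,0,0],[1,-0.2,0,0,0],[1,0,0,0,0]]}}

```text
time_s: 21.55
tool_pos: [0.4806, -0.3653, 0.1199]
tool_rot: [78.9, 89.9, -37.4]
force: [0.5, 0.7, -1.6]
finger_gap: 0.0231
```

```bash
sed -i "s/s\['tool_pos'\]\[2\]-.02)/.0063)/" cov.py; python3 cov.py; python3 - <<'E'
from h import *
go([.5371,-.053,.115],22.77)
E
```

```text
[ 0.48016041 -0.3649677   0.11900381] [-0.51855277 -0.47761002 -2.29540393] 0.023004171699090383
(np.int32(359), array([178.3,  97.5]), array([  6.3, -39.8, -75.6]))
(np.int32(354), array([381.4,  97.7]), array([  6.3,  40.9, -75.5]))
pos [ 0.4802 -0.365   0.119 ] q6 79.1 yhead -26.38 shift [  0.134  -2.92  -10.159]
world turn 49.15 tool-x turn share -0.5461 (x down => sign flipped)
shift after turn [ 0.133  5.775 -8.854]
```

>>> {"op": "arm_command", "data": {"increments": [[1,0,0,0,-0.05],[1,0,0,0,-0.07],[1,0,0,0,-0.08],[1,0,0,0,-0.08],[1,0,0,0,-0.08],[1,0,0,0,-0.08],[1,0,0,0,-0.066],[1,0,0,0,-0.04]]}}

```text
time_s: 22.4
tool_pos: [0.4794, -0.3644, 0.1176]
tool_rot: [-150.5, 89.8, 142.4]
force: [0.1, -0.1, -2.3]
finger_gap: 0.0232
```

>>> {"op": "arm_command", "data": {"increments": [[1,0,0.2,-0.3,0],[1,0,0.4,-0.6,0],[1,0,0.5,-0.8,0],[1,0,0.5,-0.8,0],[1,0,0.5,-0.8,0],[1,0,0.5,-0.8,0],[1,0,0.5,-0.8,0],[1,0,0.5,-0.8,0]]}}

```text
time_s: 23.2
tool_pos: [0.513, -0.1635, 0.1184]
tool_rot: [-145.0, 89.9, 147.7]
force: [-0.3, -0.3, -2.4]
finger_gap: 0.0232
```

>>> {"op": "arm_command", "data": {"increments": [[1,0,0.5,-0.8,0],[1,0,0.5,-0.8,0],[1,0,0.5,-0.7,0],[1,0,0.4,-0.5,0],[1,0,0.2,-0.2,0],[1,0,0,0,0],[1,0,0,0,0],[1,0,0,0,0]]}}

```text
time_s: 24.0
tool_pos: [0.5366, -0.059, 0.1189]
tool_rot: [-83.2, 90.0, -150.5]
force: [0.8, 0.1, -2.3]
finger_gap: 0.0227
```

>>> {"op": "arm_command", "data": {"increments": [[1,0,0,0,0],[1,0,0,0,0],[1,0,0,0,0],[1,0,0,0,0],[1,0,0,0,0],[1,0,0,0,0],[1,0,0,0,0]]}}

```text
time_s: 24.7
tool_pos: [0.537, -0.0582, 0.1191]
tool_rot: [111.4, 90.0, 44.1]
force: [0.2, 0.4, -2.6]
finger_gap: 0.0229
```

```bash
python3 cov.py; python3 - <<'E'
from h import *
go([.5371,-.053,.085],22.77); s=ctrl.sense(); print(s['force'],s['wrist_torque'])
E
```

```text
[ 0.53696851 -0.05818639  0.11909798] [ 0.60015838 -0.90735252 -2.83725236] 0.022891357387843144
(np.int32(356), array([178.3,  97.4]), array([  6.3, -41.1, -76.3]))
(np.int32(348), array([381.6,  97.7]), array([  6.3,  39.1, -76.2]))
(np.int32(178), array([235.8, 291.2]), array([  6.3, -21.7,  11. ]))
(np.int32(73), array([236.9, 309.5]), array([  6.3, -21.6,  21.1]))
pos [ 0.537  -0.0582  0.1191] q6 61.1 yhead 22.76 shift [ 1.137  0.071 -0.158]
world turn 0.01 tool-x turn share -0.0001 (x down => sign flipped)
shift after turn [ 1.137  0.071 -0.158]
[ 0.60015838 -0.90735252 -2.83725236] [ 0.04762749  0.03686718 -0.01446696]
```

>>> {"op": "arm_command", "data": {"increments": [[1,0.2,0.04,-0.08,0],[1,0.3,0.03,-0.08,0],[1,0.3,0,0,0],[1,0.2,0,0,0],[1,0.1,0,0,0],[1,0,0,0,0],[1,0,0,0,0],[1,0,0,0,0]]}}

```text
time_s: 25.55
tool_pos: [0.5374, -0.0531, 0.0864]
tool_rot: [61.9, 90.0, -5.3]
force: [-1.2, 0.3, -2.8]
finger_gap: 0.0228
```

>>> {"op": "arm_command", "data": {"increments": [[1,0.1,0,0,0],[1,0.08,0,0,0],[1,0.02,0,0,0],[1,0,0,0,0],[1,0,0,0,0],[1,0,0,0,0],[1,0,0,0,0],[1,0,0,0,0]]}}

```text
time_s: 26.35
tool_pos: [0.5371, -0.053, 0.0801]
tool_rot: [-6.7, 90.0, -74.0]
force: [-0.8, 0.5, -2.4]
finger_gap: 0.0233
```

```bash
python3 - <<'E'
from h import *
go([.5371,-.053,.0803],22.77); s=ctrl.sense(); print(s['force'],s['wrist_torque'])
E
```

```text
pos [ 0.5371 -0.053   0.0801] q6 61.6 yhead 22.76 shift [-0.006  0.001  0.001]
world turn 0.01 tool-x turn share -0.0001 (x down => sign flipped)
shift after turn [-0.006  0.001  0.001]
[-0.80460959  0.4612048  -2.36451809] [-0.02254806  0.00654458  0.04303419]
```

Just about at contact height. Easing down in 0.6 mm steps until contact shows.

>>> {"op": "arm_command", "data": {"increments": [[1,0.02,0,0,0],[1,0,0,0,0],[1,0,0,0,0]]}}

```text
time_s: 26.65
tool_pos: [0.5371, -0.053, 0.0799]
tool_rot: [65.5, 90.0, -1.7]
force: [-1.2, 0.5, 3.7]
finger_gap: 0.023
```

>>> {"op": "arm_command", "data": {"increments": [[1,0.02,0,0,0],[1,0,0,0,0],[1,0,0,0,0]]}}

```text
time_s: 26.95
tool_pos: [0.5371, -0.053, 0.0798]
tool_rot: [61.3, 90.0, -6.0]
force: [-3.3, 0.9, 7.1]
finger_gap: 0.023
```

```bash
python3 - <<'E'
from h import *
go([.5371,-.053,.0803],22.77); s=ctrl.sense(); print(s['force'],s['wrist_torque'])
E
```

```text
pos [ 0.5371 -0.053   0.0798] q6 61.6 yhead 22.76 shift [-0.018 -0.    -0.   ]
world turn 0.01 tool-x turn share -0.0001 (x down => sign flipped)
shift after turn [-0.018 -0.    -0.   ]
[-3.29151244  0.86024893  7.10409792] [ 0.02047416  0.60823963 -0.00173175]
```

>>> {"op": "arm_command", "data": {"increments": [[1,0,0.04,0,0],[1,0,0.06,0,0],[1,0,0.06,0,0],[1,0,0.06,0,0],[1,0,0.06,0,0],[1,0,0.06,0,0],[1,0,0.06,0,0],[1,0,0.04,0,0]]}}

```text
time_s: 27.75
tool_pos: [0.5491, -0.0484, 0.0798]
tool_rot: [-12.0, 89.9, -79.3]
force: [-2.3, -1.7, 5.0]
finger_gap: 0.0229
```

>>> {"op": "arm_command", "data": {"increments": [[1,0,0.02,0,0],[1,0,0.02,0,0],[1,0,0.02,0,0],[1,0,0,0,0]]}}

```text
time_s: 28.15
tool_pos: [0.5521, -0.047, 0.079]
tool_rot: [76.4, 89.9, 9.1]
force: [2.0, 0.0, 1.6]
finger_gap: 0.023
```

>>> {"op": "arm_command", "data": {"increments": [[1,0,0.02,0,0],[1,0,0.02,0,0],[1,0,0.02,0,0],[1,0,0,0,0]]}}

```text
time_s: 28.55
tool_pos: [0.5527, -0.0464, 0.0787]
tool_rot: [145.4, 90.0, 78.2]
force: [0.9, 0.1, 1.1]
finger_gap: 0.0224
```

>>> {"op": "arm_command", "data": {"increments": [[1,0,0.02,0,0],[1,0,0.02,0,0],[1,0,0.02,0,0],[1,0,0,0,0],[1,0,0,0,0]]}}

```text
time_s: 29.05
tool_pos: [0.5535, -0.0456, 0.0785]
tool_rot: [-121.8, 89.9, 170.9]
force: [1.1, -0.5, -2.6]
finger_gap: 0.0229
```

```bash
python3 - <<'E'
from h import *
go([.5555,-.0453,.0663],22.77); s=ctrl.sense(); print(s['force'],s['wrist_torque'])
E
```

```text
pos [ 0.5535 -0.0456  0.0785] q6 62.5 yhead 22.76 shift [0.405 0.066 0.016]
world turn 0.01 tool-x turn share -0.0001 (x down => sign flipped)
shift after turn [0.405 0.065 0.015]
[ 1.05673382 -0.49091026 -2.56360859] [-0.00743363 -0.09046639  0.01518093]
```

>>> {"op": "arm_command", "data": {"increments": [[1,0.02,0.02,0,0],[1,0.02,0.02,0,0],[1,0.02,0,0,0],[1,0,0,0,0],[1,0,0,0,0]]}}

```text
time_s: 29.55
tool_pos: [0.5551, -0.0453, 0.077]
tool_rot: [-118.1, 90.0, 174.7]
force: [0.8, 0.5, -2.6]
finger_gap: 0.0231
```

```bash
python3 - <<'E'
from h import *
go([.5555,-.0453,.0663],22.77); s=ctrl.sense(); print(s['force'],s['wrist_torque'])
E
```

```text
pos [ 0.5551 -0.0453  0.077 ] q6 62.6 yhead 22.76 shift [0.357 0.012 0.005]
world turn 0.01 tool-x turn share -0.0001 (x down => sign flipped)
shift after turn [0.357 0.011 0.005]
[ 0.76070947  0.48460956 -2.56599747] [-0.00819187 -0.00071867 -0.04565007]
```

Free hang with the underside 3 mm below the pin tips: both sockets are over the pins. Lowering further.

>>> {"op": "arm_command", "data": {"increments": [[1,0.04,0,0,0],[1,0.04,0,0,0],[1,0.04,0,0,0],[1,0,0,0,0],[1,0,0,0,0]]}}

```text
time_s: 30.05
tool_pos: [0.5553, -0.0453, 0.0735]
tool_rot: [-107.7, 90.0, -174.9]
force: [-0.5, 0.0, -2.3]
finger_gap: 0.0234
```

>>> {"op": "arm_command", "data": {"increments": [[1,0.04,0,0,0],[1,0.04,0,0,0],[1,0,0,0,0],[1,0,0,0,0],[1,0,0,0,0]]}}

```text
time_s: 30.55
tool_pos: [0.5555, -0.0453, 0.0718]
tool_rot: [59.2, 90.0, -8.1]
force: [-2.2, 0.1, 5.5]
finger_gap: 0.0234
```

```bash
python3 - <<'E'
from h import *
go([.5555,-.0453,.0663],22.77); s=ctrl.sense(); print(s['force'],s['wrist_torque'])
E
```

```text
pos [ 0.5555 -0.0453  0.0718] q6 62.6 yhead 22.76 shift [ 0.183  0.001 -0.001]
world turn 0.01 tool-x turn share -0.0002 (x down => sign flipped)
shift after turn [ 0.183  0.001 -0.001]
[-2.20391589  0.09052354  5.45062879] [-0.03535671  0.51580256 -0.00584361]
```

>>> {"op": "arm_command", "data": {"increments": [[1,0.05,0,0,0],[1,0.05,0,0,0],[1,0.05,0,0,0],[1,0.03,0,0,0],[1,0,0,0,0],[1,0,0,0,0],[1,0,0,0,0]], "newtons": 100}}

```text
time_s: 31.25
tool_pos: [0.5555, -0.0453, 0.067]
tool_rot: [59.8, 89.9, -7.4]
force: [-2.7, -0.4, 9.3]
finger_gap: 0.0232
```

```bash
python3 - <<'E'
from h import *
go([.5555,-.0453,.0663],22.77); s=ctrl.sense(); print(s['force'],s['wrist_torque'])
E
```

```text
pos [ 0.5555 -0.0453  0.067 ] q6 62.6 yhead 22.76 shift [ 0.022  0.    -0.002]
world turn 0.01 tool-x turn share -0.0001 (x down => sign flipped)
shift after turn [ 0.022  0.    -0.002]
[-2.71221142 -0.39357403  9.27882507] [0.04870114 0.73622163 0.02632991]
```

Spring only so far (9.3+2.6 ≈ 12 N), about 0.7 mm left to the blocks. Pressing on.

>>> {"op": "arm_command", "data": {"increments": [[1,0.02,0,0,0],[1,0.02,0,0,0],[1,0.02,0,0,0],[1,0,0,0,0],[1,0,0,0,0]]}}

```text
time_s: 31.75
tool_pos: [0.5555, -0.0453, 0.0663]
tool_rot: [60.6, 89.9, -6.6]
force: [-6.0, 0.4, 16.7]
finger_gap: 0.0224
```

>>> {"op": "arm_command", "data": {"increments": [[1,0.02,0,0,0],[1,0.02,0,0,0],[1,0,0,0,0],[1,0,0,0,0],[1,0,0,0,0]]}}

```text
time_s: 32.25
tool_pos: [0.5556, -0.0453, 0.0663]
tool_rot: [60.5, 89.9, -6.7]
force: [-8.0, 1.0, 25.1]
finger_gap: 0.0225
```

```bash
python3 - <<'E'
from h import *
st=ctrl.sense(); print(st['tool_pos'],st['force'],st['wrist_torque'],st['finger_gap'])
s=grab('scene'); d=grab('side'); w=grab('wrist')
r=lambda im,k:cv2.resize(im,None,fx=k,fy=k,interpolation=cv2.INTER_CUBIC)
a=r(s['frame'][190:290,210:330],3.3); b=r(d['frame'][150:250,240:360],3.3)
o=np.vstack([np.hstack([a,b]),np.hstack([r(s['frame'],.6)[:252],r(w['frame'],.6)[:252],np.zeros((252,a.shape[1]*2-672,3),np.uint8)])])
cv2.imwrite('pics/fin.png',o); print(o.shape); import cov; cov.cov(w,st,.0063)
E
```

```text
[ 0.55555552 -0.04533684  0.06631758] [-7.95700114  0.99936018 25.14626879] [0.11817453 1.94464791 0.003898  ] 0.022506290941254368
(582, 792, 3)
(np.int32(355), array([178.1,  97.3]), array([  6.1, -41.2, -76.3]))
(np.int32(352), array([381.4,  97.7]), array([  6.3,  38.9, -76.2]))
(np.int32(71), array([237.4, 309.3]), array([  6.3, -21.3,  20.9]))
```

View pics/fin.png

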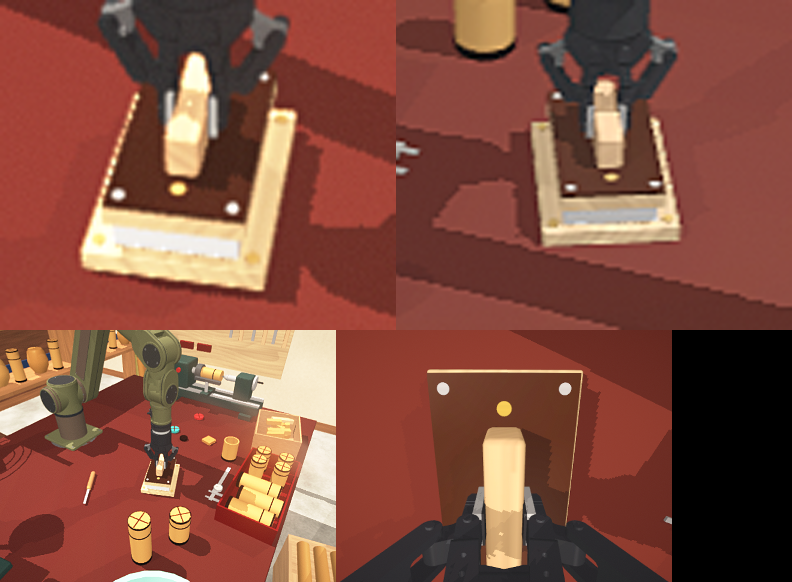

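Both views show the cover lying level on both blocks and still gripped, and the bystanders look unmoved. The tool height is the home value (66.3 mm) and stopped changing under about 25 N. Handing in.

```bash
python3 -c "
from workcell import ctrl
print(ctrl.close_job()); s=ctrl.sense(); print(s['time_s'],s['tool_pos'],s['force'])"
```

```text
the job is handed in; nothing more can be done
None
the job is handed in; nothing more can be done
```

The job is handed in at about 32.4 s of the 62 s allowed. The disc is in the recess and the cover is pressed onto the stop blocks, still gripped. The system reports no verdict, so what follows rests on my own checks.

- **Disc:** I laid the crossed bamboo disc cross up in the lid's recess and let go. Going in, it touched the recess wall with about 6 N, so I shifted it about 2 mm and it then settled on the floor. A wrist picture afterwards showed it flat, about 1 mm off the recess centre and within its 1.5 mm play.
- **Cover:** I laid the cover on the pin tips 20 mm off its place along the jig's x. I then slid it along with a light load (roughly 4–10 N) until the load vanished and it sank freely over both pins.
- **Pressing:** I pressed it down past the nest spring until the height stopped changing. The tool stood at 66.3 mm, which puts the underside at 40 mm. The last force reading was about 25 N up on the tool, and the cover had not slipped in the grip.
- **Last pictures:** The scene and side views showed the cover level on both blocks and the other things apparently where they were.

Three readings did not agree fully:
- A side force of about 8 N along −x remained at the end, and I left it. I put it down to the arm flexing while pressing, or to light contact with the pins.
- Measurements from the wrist camera at different heights disagreed by 1–2 mm. I used contact forces to settle the final positions.
- The gripper read 1–2 mm narrower than the stated sizes: 52 mm on the 54 mm disc and 23 mm on the 24 mm batten.

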